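Free and raise a camera monopod

TASK

The short camera monopod in the desk stand is secured by a transport clip: with the pry tool, its blade down in the clip's slot, lever the clip outwards past its detent until it is fully out at its stop (do not push the clip with the gripper itself), and stand the tool back in its block. Then squeeze the button on the monopod's head, draw the head up past the first stop to the second, topmost stop, and finish while still gripping it there, fully extended; if let go it sinks back. Leave the other things on the desk where they are.

Things in the scene. Friction and masses are not known exactly. Their poses are not given: they have to be found in the camera images.
- stand: Fixed grey painted stand; origin on the vertical mast axis at desk height, z up. Foot x -87 to +35, y +-31, 12 mm high; outer tube 31 mm across, 50 mm high at the origin. The clip lies on the -x side between two rails (y +-19 to +-26, x -84 to -22, 67 mm high). A fixed rib, 20 mm wide, stands between slot and mast (x -37 to -34, top at 63 mm).
- slot (a point): Middle of the clip's slot with the clip home, at (-43.5, 0, 63) mm in the stand; fixed to the stand, axes as the stand's. Opening 13 mm (x, from the fixed rib to the clip's outer bar at x = -50) by 22 mm (y), open below to the foot. Push the outer bar to the stand's -x. A blade tip 15 to 25 mm below this point is well through.
- fork: Black transport clip: a flat fork 5 mm thick (58 to 63 mm high) straddling the neck above the mast's flange, so that it keeps the mast down. Its outer bar, 9 mm thick, 36 mm wide, 72 mm high, spans x -59 to -50 when home. Origin at the stand's origin when home; moves along the stand's -x.
- clip (a joint): Travel of the clip along the stand's -x, in m: 0 home, mast free above 0.024, 0.032 at its outer stop. A sprung detent near 0 takes about 8 N to pass, then about 2 N of friction; it stays where it is left.
- head: Aluminium head of the monopod, block 30 (x) x 28 (y) x 45 (z) mm, with a rubber disc and a stub on top. Axes as the stand's; origin at the stand's origin when the mast is down, rising with it. The block spans 66 to 111 mm above the origin, the stub to 117.5 mm; the flange (28 mm across) below it tops at 56 mm.
- grip (a point): Centre of the head block, 88.5 mm above the head's origin, level with the button. Axes as the stand's.
- button_face (a point): Middle of the outer face of the black button, 17 (x) x 22 (z) mm, on the head's +y side, 22 mm from the mast axis, 8 mm proud of the head; pressed towards -y. Squeezing it and the far face between the fingers presses it and grips the head at once (36 mm wide free, 29 mm pressed).
- button (a joint): Travel of the button into the head, in m: 0 out, 0.007 flush stop; unlocked above 0.0035. Spring, about 3 N to start and 9 N fully in.
- mast (a joint): Height of the mast and head above their lowest position, in m: 0 down, first stop at 0.035 (cannot be passed upwards unless the button is pressed), second and last stop at 0.090. Weight and return spring pull it down with about 5 to 6 N; let go from the top it sinks back to about 0.05, where the latch of the released button rests on the first stop.
- block: Fixed wooden tool block 64 x 64 x 58 mm, origin under its centre, z up; a rectangular hole 10 (x) x 15 (y) mm with a chamfered mouth, 54 mm deep, in the middle of its top.
- mouth (a point): Centre of the hole's mouth on the top of the block, 58 mm above its origin; axes as the block's.
- pry_tool: Loose pry tool, 128 mm long, about 80 g, standing blade down in the block. Origin at the blade's tip, z towards the handle's end. Steel blade 5 (x) x 10 (y) x 48 mm, then a black handle 16 (x) x 20 (y) x 80 mm (48 to 128 mm above the tip) whose shoulder rests on the block's top. Grip it about 100 mm above the tip, across x.
- bin_left: Blue open parts bin, 194 x 142 x 128 mm, bystander, fixed; origin under its centre.
- label_roll: White roll of labels lying flat, 121 mm across, 52 mm high, bystander, fixed; origin under its centre.
- component_box: Flat grey plastic box, 98 x 128 x 35 mm, bystander, fixed; origin under its centre.
- small_jar: Small brown jar with a white lid, 45 mm across, 52 mm high, bystander; origin under its centre.
- mug: White mug with a red band, 83 x 118 x 96 mm, bystander, fixed; origin under its centre.
- pliers: Pliers with red handles lying flat, 44 x 151 x 10 mm, bystander; origin under the centre.
- white_box: White carton, 91 x 121 x 63 mm, bystander; origin under its centre.
- ball_pen: Black ball pen lying flat, 134 mm long, 9 mm thick, bystander; origin under its centre.

How it is judged:
By the outcome, as a careful person would: the job done as asked, in the order asked, and still so for the second after the job is handed in, while the arm keeps its last pose, push and grip.
It also fails if it takes over 54 s, if anything falls off the work surface, if the arm or the gripper's body presses on something with over 40 N, if the wrist force passes 120 N, or if a joint passes its speed limit or range.

ROBOT

A 7-joint arm with a two-finger parallel gripper is mounted at the origin on the work surface; the furniture and walls round the work are solid. World frame = base frame: x ahead of the robot, y to its left, z up, the work surface at z = 0. Lengths are in m, angles in rad, forces in N, time in s.
With the tool pointing down it reaches from about 0.35 to 0.9 m from the base axis. Payload 19.9 kg.
Tool frame: the origin (TCP) lies midway between the tips of the shut fingers; the grasp point (between the pads) lies behind it (env.grip_depth is the z of the grasp point in the tool frame, in m); z points along the fingers, y is the line along which they close (so a half turn about z gives the same grasp; the last joint's range is limited). The gripper opens to 85 mm and grips with 20 to 120 N. Pads are 22 mm wide; open, the fingers measure 114 mm over their backs; the gripper's body (76 mm by 85 mm) begins 54 mm behind the grasp point. The pads swing forward as they close: fully open they stand 13 mm farther back than shut.
Start: joints at [1.151, 0.417, -0.01, 1.614, 0.005, 1.111, -0.053], TCP at [0.231, -0.581, 0.231] pointing down, gripper open.
Joint ranges: [-2.81, 2.81], [-0.39, 2.02], [-1.27, 1.25], [0.06, 2.57], [-1.19, 4.33], [0.19, 2], [-2.82, 2.82]. Speed limits (rad/s): [1.89, 1.89, 2.39, 2.39, 3.01, 3.01, 3.01].

INTERFACE

Orientations are given as a rotation vector (axis times angle).
In Python, from cell import env, eyes, order gives the robot as it stands (env), with the cameras (eyes) and the job (order).
- The arm moves only by the tool tcp_steps, called after ">>>" by a JSON object that holds its "op" and its "data". Schema: {"type":"object","properties":{"offsets":{"type":"array","items":{"type":"object","properties":{"d":{"type":"array","items":{"type":"number"},"minItems":3,"maxItems":3},"yaw":{"type":"number"}},"additionalProperties":false},"minItems":1,"maxItems":10},"finger_gap":{"type":"number"},"grip_force":{"type":"number"},"only":{"type":"string"},"quiet":{"type":"boolean"},"lines":{"type":"string"}},"required":["offsets"],"additionalProperties":false}. offsets is a list of rows, 1 to 10 of them, each an object with the fields d (a list: dx, dy, dz in m), yaw (a turn about the tool's z in rad); a field left out counts as zero; each row is the pose to reach, as a shift and turn from the pose commanded when the call began, along the tool's axes at that moment; what a row does not reach only later rows make up. A row lasts 1/12 s, in which the tool goes at most 0.0417 m and 0.125 rad, less where a joint would pass 70% of its speed; a pose out of reach is approached as far as the arm can. finger_gap is the finger opening in m, set as the call begins (left out keeps the last). The fingers move at their own pace and stop on an object; grip_force is the grip in N (left out, the last holds). Time passes only in rows, so rows that do not move let the fingers close. The tool returns the time, the measured TCP pose, the force, the opening and the grip force at its end. only (a regular expression) keeps the lines of the reply that match it, lines (a string "A,B") keeps lines A to B, and quiet returns only ok. Input that does not fit is refused with a message, and nothing moves.
- env.sense(): the state, without advancing time (a new reading comes with each control period).
- eyes.camera(name): name is "side" or "top"; returns a dict with "color" (480x640x3 uint8, red, green, blue), "intrinsics" (3x3 intrinsics, pixels), "distortion" ([k1, k2, p1, p2, k3] as OpenCV has them; the pictures are not rectified), "rvec" (rotation vector, rad) and "tvec" (3), from world to camera coordinates, as OpenCV has them. Camera axes: x right, y down, z forward; pixel columns grow to the right and rows downward; lengths in m; the calibration is good to about 2 mm. A picture is of the moment at which its call begins. There is no depth.
- order.hand_in(): hands the job in; it is judged then, once.
The state is a dict: "clock": time; "joint_positions": joint angles; "joint_vel": joint speeds; "tau": joint torques, N m; "eef_pos": TCP position; "tcp_rot": TCP orientation; "wrist_force": force on the tool from outside, world axes, zero at the start; "torque": the same for the moment, N m; "finger_gap": finger opening in m; "gripper_force": force on a finger pad.
Only numpy, scipy, OpenCV 4.12 (cv2) and the standard library are available. Lean on these libraries where they do the work, as an engineer would, in place of code of your own. Each camera call takes 0.05 s, during which the arm holds its last target. There are 200 camera calls.

## Working session

There is one attempt and no reset: what is moved stays moved. The work goes in short steps, Python scripts to look and compute and a tool call to move; the robot and the scene stay as the last step left them, time stands still between calls to the robot, and variables do not carry over. Pictures are saved under pics/ and viewed, at most 13 in all, crops included, and the job is handed in when it is done.

```bash
ls; mkdir -p pics
```

Run:
```python
from cell import env, eyes, order
import cv2
print(env.grip_depth, env.sense())
for n in("top","side"):
    c=eyes.camera(n); cv2.imwrite(f"pics/{n}0.png",c["color"][:,:,::-1]); print(n,c["intrinsics"],c["distortion"],c["rvec"],c["tvec"])
```

```text
cell.py
pics
-0.0187 {'clock': 0.0, 'joint_positions': array([ 1.1514876 ,  0.41801328, -0.01030801,  1.61418175,  0.00467085,
        1.11068026, -0.05299824]), 'joint_vel': array([ 0.00146171,  0.00020453,  0.00152731, -0.00072423,  0.00116123,
        0.00177032,  0.00014402]), 'tau': array([ 1.35220060e-03, -8.64430833e+01,  6.79533239e-01, -4.34902132e+01,
        1.91245589e-02,  7.55298097e-03,  2.99750479e-05]), 'eef_pos': array([ 0.2304243 , -0.58059718,  0.23063251]), 'tcp_rot': array([-3.08450432e+00, -5.89710260e-01,  4.70410630e-04]), 'wrist_force': array([-0.16136589, -0.22529093,  0.45567925]), 'torque': array([ 0.03401137, -0.03712494,  0.0070289 ]), 'gripper_force': 0.0, 'finger_gap': 0.08570169720938096}
top [[543.27511462   0.         317.95395012]
 [  0.         543.27511462 242.03976121]
 [  0.           0.           1.        ]] [-0.02077662  0.          0.          0.          0.        ] [ 2.15483776 -2.18289166  0.15116746] [-0.03067652  0.54417204  0.94763419]
side [[479.96228817   0.         324.40559486]
 [  0.         479.96228817 236.40426955]
 [  0.           0.           1.        ]] [-0.0787226  0.         0.         0.         0.       ] [ 0.09828665  2.81297363 -1.35797783] [0.54224754 0.0529566  1.08811185]
```

View pics/top0.png

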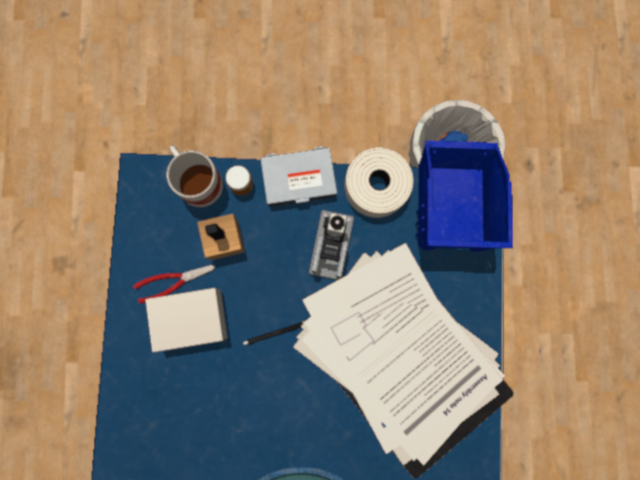

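View pics/side0.png

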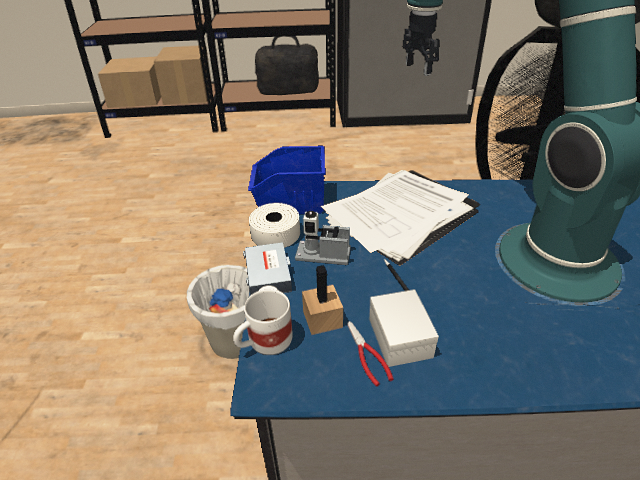

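The top view shows the stand around (330,245) with its head at (337,222) and the clip end towards (325,272). The block is at (220,236) with the tool handle near (213,230), and the arm is out of view. The side view shows the head at (310,222), the rails at (335,243) and the tool at (322,282). Next I'll enlarge both regions.

Run:
```python
import cv2,numpy as np
t=cv2.imread("pics/top0.png");s=cv2.imread("pics/side0.png")
R=lambda i,x,y,w,h,k:cv2.resize(i[y:y+h,x:x+w],None,fx=k,fy=k,interpolation=cv2.INTER_CUBIC)
a=np.hstack([R(t,190,205,66,50,6),R(t,295,200,66,80,6)[:300]*0+R(t,295,205,66,80,6)[:300]]) if 0 else None
A=R(t,300,203,64,80,6)   # 384x480
B=R(s,290,200,66,80,6)   # 396x480
cv2.imwrite("pics/c1.png",np.hstack([A,B]))
A=R(t,190,205,64,64,6);B=R(s,290,258,66,80,6)[:384*1]
cv2.imwrite("pics/c2.png",np.hstack([A,B]))
```

```text
(no output)
```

View pics/c1.png

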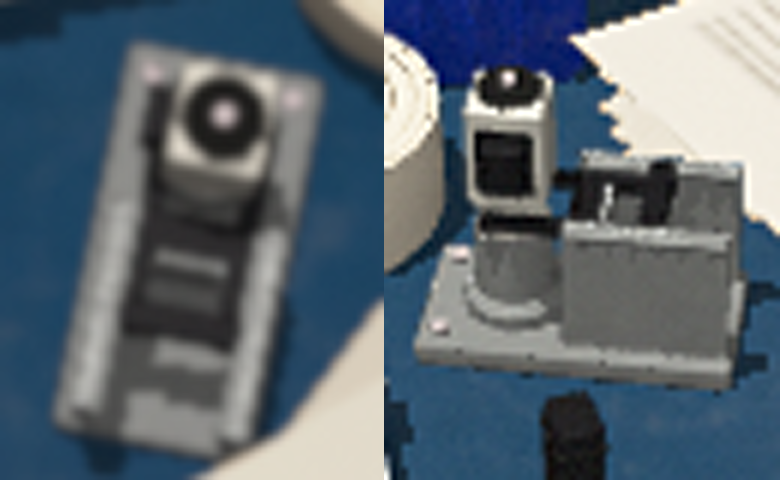

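View pics/c2.png

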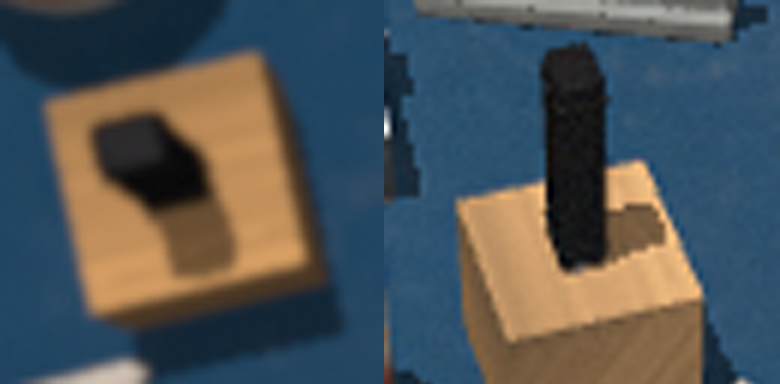

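The crops show the foot's corners, head disc and stub, slot, and the block's top with the tool handle in both views. I'll cast these to their known heights and compare views.

Create h.py:
```python
import cv2,numpy as np
from cell import env, eyes, order
def ray(c,uv,z):
    p=cv2.undistortPoints(np.float64(uv).reshape(-1,1,2),c["intrinsics"],np.float64(c["distortion"]))[:,0]
    R=cv2.Rodrigues(np.float64(c["rvec"]))[0];o=-R.T@np.float64(c["tvec"])
    d=np.c_[p,np.ones(len(p))]@R
    return o+d*((z-o[2])/d[:,2])[:,None]
def proj(c,P): return cv2.projectPoints(np.float64(P).reshape(-1,1,3),np.float64(c["rvec"]),np.float64(c["tvec"]),c["intrinsics"],np.float64(c["distortion"]))[0][:,0]
def crop(uv,x0,y0,k=6): return np.array([x0,y0])+(np.float64(uv)+.5)/k-.5
```

Run:
```python
from h import *
np.set_printoptions(precision=4,suppress=True)
T=eyes.camera("top");S=eyes.camera("side")
f=lambda n,c,uv,o,z:(print(n),print(ray(c,crop(uv,*o),z)[:,:2]))
a=(300,203);b=(290,200)
f("foot top",T,[(133,40),(323,78),(253,458),(55,425)],a,.012)
f("foot side",S,[(414-384,355),(730-384,383),(448-384,240)],b,.012)
f("stub T",T,[(226,114)],a,.1175);f("stub S",S,[(508-384,77)],b,.1175)
f("headtop T",T,[(180,60),(272,78),(253,182),(163,160)],a,.111)
f("railtop T",T,[(112,200),(138,208),(100,412),(72,405),(262,232),(285,236),(245,445),(222,440)],a,.067)
f("bar T",T,[(130,303),(238,318),(232,350),(125,333)],a,.072)
f("block T",T,[(45,103),(262,52),(308,262),(92,318)],(190,205),.058)
f("block S",S,[(72,200),(642-384,160),(702-384,298),(512-384,342)],(290,258),.058)
f("handle T",T,[(92,120),(150,112),(165,165),(105,172)],(190,205),.138)
f("handle S",S,[(543-384,62),(572-384,45),(603-384,70),(572-384,88)],(290,258),.138)
```

```text
foot top
[[ 0.6075 -0.0461]
 [ 0.5949 -0.1047]
 [ 0.4777 -0.0807]
 [ 0.4886 -0.0205]]
foot side
[[ 0.6084 -0.0373]
 [ 0.4914 -0.0123]
 [ 0.5939 -0.1054]]
stub T
[[ 0.5673 -0.0684]]
stub S
[[ 0.5685 -0.0665]]
headtop T
[[ 0.5837 -0.0562]
 [ 0.5784 -0.0818]
 [ 0.5492 -0.0759]
 [ 0.5556 -0.0511]]
railtop T
[[ 0.5504 -0.0377]
 [ 0.548  -0.0452]
 [ 0.4888 -0.0333]
 [ 0.4909 -0.0253]
 [ 0.5405 -0.0811]
 [ 0.5393 -0.0878]
 [ 0.4787 -0.075 ]
 [ 0.4802 -0.0684]]
bar T
[[ 0.5197 -0.0423]
 [ 0.515  -0.0734]
 [ 0.5058 -0.0715]
 [ 0.5111 -0.0408]]
block T
[[0.5792 0.1751]
 [0.5937 0.1116]
 [0.5314 0.0979]
 [0.5157 0.1607]]
block S
[[0.5947 0.1125]
 [0.5327 0.0985]
 [0.5186 0.1619]
 [0.579  0.1759]]
handle T
[[0.5616 0.1462]
 [0.5636 0.1307]
 [0.5492 0.1265]
 [0.5475 0.1426]]
handle S
[[0.5655 0.136 ]
 [0.5563 0.129 ]
 [0.5476 0.141 ]
 [0.5574 0.1482]]
```

Measurements agree across views to about 1.5 mm: the stand origin is near (0.568,-0.068) with yaw about -0.204, and the block is at (0.5556,0.1368) with yaw about 0.222 modulo 90°. The sizes match too, with the foot 60x120 and the block 64 square. The handle's 16/20 mm orientation is still unclear, so I'll check it in an enlarged, stretched view.

Add to h.py:
```python
from scipy.spatial.transform import Rotation as Ro
def go(p,yaw):
    """tool-axes shift and turn to TCP p with tool y at +-yaw+90deg (tool x along yaw), pointing down"""
    s=env.sense();R=Ro.from_rotvec(s["tcp_rot"]).as_matrix()
    d=R.T@(np.array(p)-s["eef_pos"])
    cur=np.arctan2(R[1,0],R[0,0])
    turn=-((yaw-cur+np.pi/2)%np.pi-np.pi/2)   # tool z is down
    print("shift",d.round(4),"turn",round(turn,4),"now",s["eef_pos"].round(4),"z axis",R[:,2].round(3),"curyaw",round(cur,3),"clock",round(s["clock"],2),"q7",s["joint_positions"][6].round(2))
```

Run:
```python
from h import *
np.set_printoptions(precision=4,suppress=True)
t=cv2.imread("pics/top0.png");s=cv2.imread("pics/side0.png")
def R(i,x,y,w,h,k):
    c=np.clip(i[y:y+h,x:x+w].astype(float)*3.0,0,255).astype(np.uint8)
    return cv2.resize(c,None,fx=k,fy=k,interpolation=cv2.INTER_CUBIC)
cv2.imwrite("pics/c3.png",np.hstack([R(t,198,215,32,32,12),R(s,308,260,32,48,12)[:384]]))
T=eyes.camera("top");S=eyes.camera("side")
g=cv2.cvtColor(s,cv2.COLOR_BGR2GRAY)
for r in (275,280,285,290): print(r,g[r,310:335])
for yaw in(.222,.222-np.pi/2):
  Rz=Ro.from_euler("z",yaw).as_matrix()
  P=np.array([[x,y,z] for z in(.138,.1) for x in(-.008,.008) for y in(-.01,.01)])@Rz.T+[.5556,.1368,0]
  print("T",proj(T,P[:4]).tolist()); q=proj(S,P)
  print("S width at z.1", np.ptp(q[4:,0]),q[4:].mean(0), q[:4].tolist())
go([.5556,.1368,.25],.222);go([.5556,.1368,.25],.222+np.pi/2)
```

```text
275 [77 70 69 67 74 71 47 18 29 21 23 25 29 26 26 25 23 61 72 71 71 71 72 72
 72]
280 [73 76 74 71 73 74 58 15 18 22 17 21 23 22 23 18 23 74 73 73 73 72 74 70
 71]
285 [ 74  73  73  71  73  75  75  20  18  23  24  23  26  20  24  16  27  75
 100 138 145 177 200 141  68]
290 [180 180 171 172 177 186 185   7  16  21  22  20  21  17  24  15  41 146
 190 188 180 183 188 194 193]
T [[217.86784286713933, 231.5617502611944], [205.6874345290032, 234.41386979144505], [215.75705364466697, 222.0004115334473], [203.600278148258, 224.83817702195725]]
S width at z.1 11.207812797664587 [321.8879 283.0504] [[324.22566953555173, 263.5664423243861], [327.34586184161117, 270.61899948009807], [315.83397694357393, 265.2872856720928], [318.82103093236594, 272.3974245669738]]
T [[207.16823999060315, 235.32803957853005], [204.5563341347401, 223.36021188960618], [216.91493489930764, 233.04490345301895], [214.27939619041842, 221.09142982386248]]
S width at z.1 12.669496596138288 [321.8792 283.0406] [[328.08827676182335, 269.68216196874283], [317.44910889871215, 271.8978226286898], [325.57900838653615, 264.04599392158246], [315.0729763807006, 266.2040761789779]]
shift [ 0.5669 -0.5471 -0.0187] turn 0.1558 now [ 0.2305 -0.5808  0.231 ] z axis [-0.  0. -1.] curyaw 0.378 clock 0.3 q7 -0.05
shift [ 0.5669 -0.5471 -0.0187] turn -1.415 now [ 0.2305 -0.5808  0.231 ] z axis [-0.  0. -1.] curyaw 0.378 clock 0.3 q7 -0.05
```

View pics/c3.png

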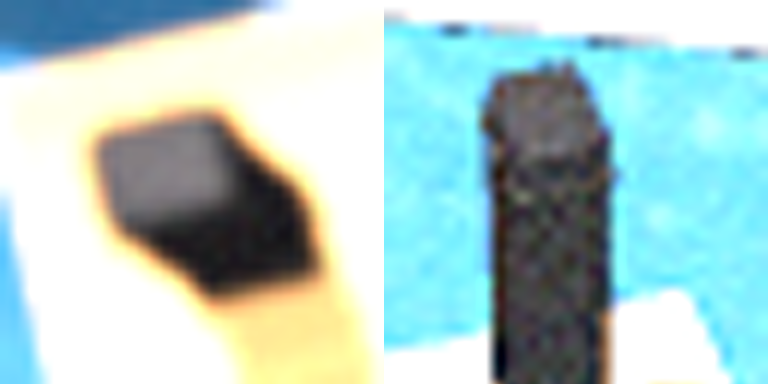

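The top face's long side (about 10 px against 7 px) runs along world y, and the narrow side-view width agrees. So the block's x axis is at yaw 0.222 and the grip goes across x, using the -1.415 turn. Moving above the tool.

>>> {"op": "tcp_steps", "data": {"offsets": [{"d":[0.567, -0.547, -0.019], "yaw":-1.415}, {"d":[0.567, -0.547, -0.019], "yaw":-1.415}, {"d":[0.567, -0.547, -0.019], "yaw":-1.415}, {"d":[0.567, -0.547, -0.019], "yaw":-1.415}, {"d":[0.567, -0.547, -0.019], "yaw":-1.415}, {"d":[0.567, -0.547, -0.019], "yaw":-1.415}, {"d":[0.567, -0.547, -0.019], "yaw":-1.415}, {"d":[0.567, -0.547, -0.019], "yaw":-1.415}, {"d":[0.567, -0.547, -0.019], "yaw":-1.415}, {"d":[0.567, -0.547, -0.019], "yaw":-1.415}], "finger_gap": 0.04, "grip_force": 60}}

```text
clock: 1.13
eef_pos: [0.4028, -0.1996, 0.2416]
tcp_rot: [2.15, 2.29, -0.0]
wrist_force: [2.4, -0.7, -1.0]
finger_gap: 0.0399
gripper_force: 0.0
```

```bash
python3 -c "
from h import *
go([.5556,.1368,.2],.222+np.pi/2)"
```

```text
shift [0.3262 0.1736 0.0415] turn -0.159 now [ 0.4028 -0.1996  0.2416] z axis [ 0.    -0.001 -1.   ] curyaw 1.634 clock 1.13 q7 0.4
```

>>> {"op": "tcp_steps", "data": {"offsets": [{"d":[0.326, 0.174, 0.03], "yaw":-0.159}, {"d":[0.326, 0.174, 0.03], "yaw":-0.159}, {"d":[0.326, 0.174, 0.03], "yaw":-0.159}, {"d":[0.326, 0.174, 0.03], "yaw":-0.159}, {"d":[0.326, 0.174, 0.03], "yaw":-0.159}, {"d":[0.326, 0.174, 0.03], "yaw":-0.159}, {"d":[0.326, 0.174, 0.03], "yaw":-0.159}, {"d":[0.326, 0.174, 0.03], "yaw":-0.159}, {"d":[0.326, 0.174, 0.03], "yaw":-0.159}, {"d":[0.326, 0.174, 0.03], "yaw":-0.159}]}}

```text
clock: 1.97
eef_pos: [0.5583, 0.1411, 0.2108]
tcp_rot: [-1.959, -2.453, -0.004]
wrist_force: [-0.1, 1.0, 0.1]
finger_gap: 0.0398
gripper_force: 0.0
```

```bash
python3 -c "
from h import *
go([.5556,.1365,.092],.222+np.pi/2)
cv2.imwrite('pics/t1.png',cv2.resize(eyes.camera('top')['color'][170:290,140:300,::-1],None,fx=4,fy=4))"
```

```text
shift [-0.0043 -0.0038  0.1187] turn 0.0007 now [0.5583 0.1411 0.2108] z axis [-0.     0.004 -1.   ] curyaw 1.794 clock 1.97 q7 -0.31
```

>>> {"op": "tcp_steps", "data": {"offsets": [{"d":[0, 0, 0.02]}, {"d":[0, 0, 0.04]}, {"d":[0, 0, 0.04]}, {"d":[0, 0, 0.04]}]}}

```text
clock: 2.35
eef_pos: [0.5572, 0.1331, 0.1712]
tcp_rot: [-1.969, -2.447, 0.002]
wrist_force: [-0.3, -0.4, -0.5]
finger_gap: 0.0399
gripper_force: 0.0
```

```bash
python3 -c "
from h import *
go([.5556,.1365,.092],.222+np.pi/2)"
```

```text
shift [ 0.0037 -0.0008  0.0792] turn -0.0067 now [0.5572 0.1331 0.1712] z axis [-0.002 -0.    -1.   ] curyaw 1.786 clock 2.35 q7 -0.33
```

>>> {"op": "tcp_steps", "data": {"offsets": [{"d":[0.003, 0, 0.03]}, {"d":[0.003, 0, 0.06]}, {"d":[0.003, 0, 0.079]}, {"d":[0.003, 0, 0.079]}, {"d":[0.003, 0, 0.079]}, {"d":[0.003, 0, 0.079]}]}}

```text
clock: 2.85
eef_pos: [0.558, 0.137, 0.0944]
tcp_rot: [1.969, 2.447, 0.003]
wrist_force: [1.2, 0.9, 0.8]
finger_gap: 0.0402
gripper_force: 0.0
```

```bash
python3 -c "
from h import *
go([.5556,.1365,.092],.222+np.pi/2)"
```

```text
shift [ 0.0001 -0.0025  0.0024] turn -0.0063 now [0.558  0.137  0.0944] z axis [ 0.002  0.    -1.   ] curyaw 1.787 clock 2.85 q7 -0.4
```

>>> {"op": "tcp_steps", "data": {"offsets": [{"d":[0, -0.002, 0.002]}, {"d":[0, -0.002, 0.002]}, {"d":[0, -0.002, 0.002]}, {"d":[0, -0.002, 0.002]}]}}

```text
clock: 3.18
eef_pos: [0.5553, 0.1364, 0.0909]
tcp_rot: [1.969, 2.447, 0.001]
wrist_force: [0.1, 0.2, 0.7]
finger_gap: 0.0399
gripper_force: 0.0
```

>>> {"op": "tcp_steps", "data": {"offsets": [{}, {}, {}, {}, {}, {}], "finger_gap": 0.005, "grip_force": 60}}

```text
clock: 3.68
eef_pos: [0.5551, 0.1364, 0.0904]
tcp_rot: [-1.969, -2.448, -0.0]
wrist_force: [-0.0, -0.9, 4.0]
finger_gap: 0.0154
gripper_force: 60.9
```

```bash
python3 -c "
from h import *
go([.5556,.1365,.092],.222+np.pi/2)"
```

```text
shift [-0.      0.0005 -0.0016] turn -0.0059 now [0.5551 0.1364 0.0904] z axis [ 0.  0. -1.] curyaw 1.787 clock 3.68 q7 -0.4
```

The grip is on: the gap reads 15.4 mm at 61 N, which matches the 16 mm handle, and seated TCP is (0.5551, 0.1364, 0.0904). Lifting out.

>>> {"op": "tcp_steps", "data": {"offsets": [{"d":[0, 0, -0.02]}, {"d":[0, 0, -0.05]}, {"d":[0, 0, -0.09]}, {"d":[0, 0, -0.09]}, {"d":[0, 0, -0.09]}, {"d":[0, 0, -0.09]}]}}

```text
clock: 4.18
eef_pos: [0.5548, 0.1361, 0.1798]
tcp_rot: [-1.969, -2.448, 0.001]
wrist_force: [-0.2, -0.0, -0.9]
finger_gap: 0.0153
gripper_force: 60.8
```

```bash
python3 -c "
from h import *
go([.5251,-.059,.185],-.204+np.pi/2)"
```

```text
shift [-0.1842 -0.0708 -0.0051] turn 0.4199 now [0.5548 0.1361 0.1798] z axis [-0. -0. -1.] curyaw 1.787 clock 4.18 q7 -0.33
```

>>> {"op": "tcp_steps", "data": {"offsets": [{"d":[-0.03, -0.012, -0.005], "yaw":0.1}, {"d":[-0.06, -0.024, -0.005], "yaw":0.2}, {"d":[-0.09, -0.036, -0.005], "yaw":0.3}, {"d":[-0.12, -0.048, -0.005], "yaw":0.42}, {"d":[-0.15, -0.06, -0.005], "yaw":0.42}, {"d":[-0.184, -0.071, -0.005], "yaw":0.42}, {"d":[-0.184, -0.071, -0.005], "yaw":0.42}, {"d":[-0.184, -0.071, -0.005], "yaw":0.42}, {"d":[-0.184, -0.071, -0.005], "yaw":0.42}]}}

```text
clock: 4.93
eef_pos: [0.5247, -0.0582, 0.1843]
tcp_rot: [-2.435, -1.983, 0.001]
wrist_force: [0.1, 1.1, -0.7]
finger_gap: 0.0156
gripper_force: 60.7
```

Run:
```python
from h import *
go([.5251,-.059,.185],-.204+np.pi/2)
t=eyes.camera("top");s=eyes.camera("side")
o=np.array([.5251,-.059,.1046])
for n,c in(("t",t),("s",s)):
    print(n,proj(c,[o,[.5251,-.059,.063]]))
    cv2.imwrite(f"pics/{n}2.png",c["color"][:,:,::-1])
R=lambda i,x,y,w,h,k:cv2.resize(i["color"][y:y+h,x:x+w,::-1],None,fx=k,fy=k,interpolation=cv2.INTER_CUBIC)
cv2.imwrite("pics/c4.png",np.hstack([R(t,290,203,64,80,6),R(s,290,180,66,80,6)]))
```

```text
shift [-0.0007  0.0006 -0.0007] turn -0.0001 now [ 0.5247 -0.0582  0.1843] z axis [-0.002  0.001 -1.   ] curyaw 1.367 clock 4.93 q7 -0.32
t [[331.66034693 247.83790458]
 [330.6142858  250.42859946]]
s [[330.44870953 218.27984736]
 [330.53679948 233.28100117]]
```

View pics/c4.png

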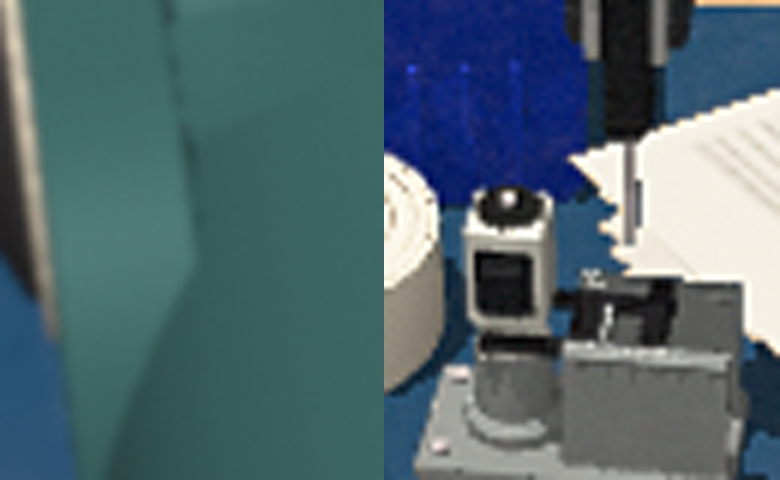

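The arm hides the stand from the top camera. In the side view, the blade tip is at (331.3,220.5) against a predicted (330.4,218.5), and the slot's middle is near (330.5,233). The blade therefore sits about 1.5 mm towards -x, inside the ±4 mm clearance. I'll correct by about 1.5 mm and descend in two stages.

>>> {"op": "tcp_steps", "data": {"offsets": [{"d":[-0.001, 0.0015, 0]}, {"d":[-0.001, 0.0015, 0.01]}, {"d":[-0.001, 0.0015, 0.02]}, {"d":[-0.001, 0.0015, 0.03]}, {"d":[-0.001, 0.0015, 0.038]}, {"d":[-0.001, 0.0015, 0.038]}, {"d":[-0.001, 0.0015, 0.038]}]}}

```text
clock: 5.62
eef_pos: [0.5261, -0.0597, 0.1467]
tcp_rot: [-2.435, -1.983, 0.001]
wrist_force: [-0.4, 0.0, -0.8]
finger_gap: 0.0154
gripper_force: 60.6
```

```bash
python3 -c "
from h import *
go([.5251,-.059,.1234],-.204+np.pi/2)"
```

```text
shift [ 0.0004 -0.0011  0.0233] turn 0.0002 now [ 0.5261 -0.0597  0.1467] z axis [-0.001  0.    -1.   ] curyaw 1.367 clock 5.62 q7 -0.35
```

>>> {"op": "tcp_steps", "data": {"offsets": [{"d":[0, 0, 0.01]}, {"d":[0, 0, 0.018]}, {"d":[0, 0, 0.023]}, {"d":[0, 0, 0.023]}, {"d":[0, 0, 0.023]}]}}

```text
clock: 6.03
eef_pos: [0.5262, -0.0598, 0.124]
tcp_rot: [-2.435, -1.983, 0.001]
wrist_force: [0.6, -0.3, -1.2]
finger_gap: 0.0152
gripper_force: 60.6
```

```bash
python3 -c "
from h import *
go([.5251,-.059,.1234],-.204+np.pi/2)
s=eyes.camera('side')['color'][180:260,290:390,::-1];cv2.imwrite('pics/c5.png',cv2.resize(s,None,fx=6,fy=6,interpolation=cv2.INTER_CUBIC))"
```

```text
shift [ 0.0005 -0.0013  0.0006] turn 0.0001 now [ 0.5262 -0.0598  0.124 ] z axis [-0.001  0.    -1.   ] curyaw 1.367 clock 6.03 q7 -0.37
```

View pics/c5.png

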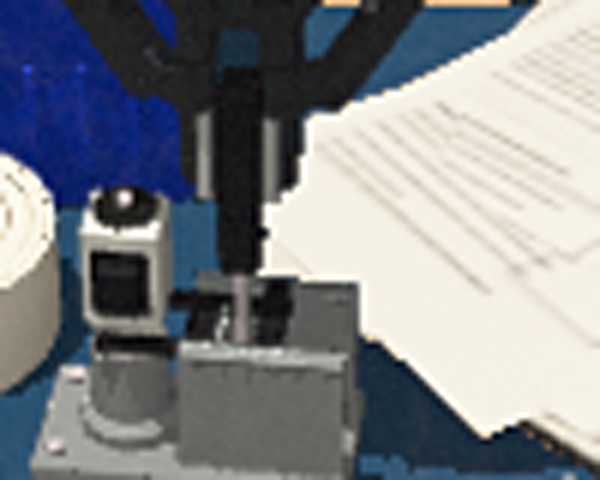

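The blade is down in the slot (crop (240,310)) between the rib and the outer bar, with no contact force. Levering outwards (-y of the tool = stand -x).

>>> {"op": "tcp_steps", "data": {"offsets": [{"d":[0, -0.002, 0]}, {"d":[0, -0.004, 0]}, {"d":[0, -0.006, 0]}, {"d":[0, -0.008, 0]}, {"d":[0, -0.011, 0]}, {"d":[0, -0.014, 0]}, {"d":[0, -0.017, 0]}, {"d":[0, -0.02, 0]}]}}

```text
clock: 6.75
eef_pos: [0.5065, -0.0557, 0.1245]
tcp_rot: [2.436, 1.984, 0.0]
wrist_force: [1.8, 0.5, -1.1]
finger_gap: 0.0153
gripper_force: 60.7
```

>>> {"op": "tcp_steps", "data": {"offsets": [{"d":[0, -0.003, 0]}, {"d":[0, -0.006, 0]}, {"d":[0, -0.009, 0]}, {"d":[0, -0.012, 0]}, {"d":[0, -0.012, 0]}, {"d":[0, -0.012, 0]}]}}

```text
clock: 7.25
eef_pos: [0.4947, -0.0534, 0.1242]
tcp_rot: [-2.436, -1.984, 0.001]
wrist_force: [-0.7, 0.2, -1.4]
finger_gap: 0.0152
gripper_force: 60.8
```

```bash
python3 -c "
from h import *
s=env.sense();print((s['eef_pos']-[.5262,-.0598,.124])@Ro.from_euler('z',-.204).as_matrix(),s['wrist_force']@Ro.from_euler('z',-.204).as_matrix())"
```

```text
[-3.21923397e-02 -9.63648546e-05  2.24652608e-04] [-0.75546127  0.00877657 -1.41698737]
```

>>> {"op": "tcp_steps", "data": {"offsets": [{"d":[0, -0.002, 0]}, {"d":[0, -0.004, 0]}, {"d":[0, -0.005, 0]}, {"d":[0, -0.005, 0]}]}}

```text
clock: 7.58
eef_pos: [0.4903, -0.0524, 0.1244]
tcp_rot: [2.436, 1.983, 0.001]
wrist_force: [2.1, -0.9, -1.9]
finger_gap: 0.0155
gripper_force: 60.6
```

>>> {"op": "tcp_steps", "data": {"offsets": [{"d":[0, -0.001, 0]}, {"d":[0, -0.002, 0]}, {"d":[0, -0.002, 0]}]}}

```text
clock: 7.83
eef_pos: [0.4896, -0.0522, 0.1248]
tcp_rot: [2.435, 1.982, 0.004]
wrist_force: [9.7, -2.7, -5.7]
finger_gap: 0.015
gripper_force: 60.2
```

```bash
python3 -c "
from h import *
s=env.sense();print((s['eef_pos']-[.5262,-.0598,.124])@Ro.from_euler('z',-.204).as_matrix(),s['wrist_force']@Ro.from_euler('z',-.204).as_matrix())
s=eyes.camera('side')['color'][180:260,290:390,::-1];cv2.imwrite('pics/c6.png',cv2.resize(s,None,fx=6,fy=6,interpolation=cv2.INTER_CUBIC))"
```

```text
[-3.73915371e-02  6.61731068e-06  7.70881240e-04] [10.04477048 -0.6368318  -5.66289202]
```

View pics/c6.png

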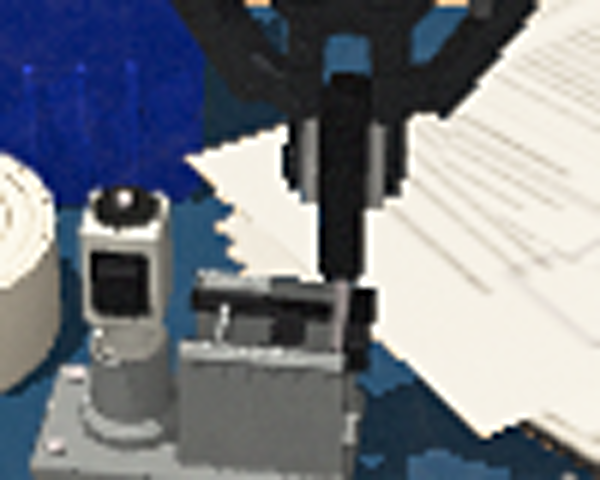

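The clip's outer bar has moved from crop x≈280 to x≈360, and the fork has left the neck. A 10 N reaction at 37 mm of travel (4–5 mm gap + 32 mm) means it is at its stop. Backing off, then lifting out.

>>> {"op": "tcp_steps", "data": {"offsets": [{"d":[0, 0.003, 0]}, {"d":[0, 0.006, 0]}, {"d":[0, 0.006, 0]}, {"d":[0, 0.006, -0.02]}, {"d":[0, 0.006, -0.045]}, {"d":[0, 0.006, -0.07]}, {"d":[0, 0.006, -0.07]}, {"d":[0, 0.006, -0.07]}]}}

```text
clock: 8.55
eef_pos: [0.4944, -0.0532, 0.1951]
tcp_rot: [2.435, 1.983, 0.001]
wrist_force: [-0.4, 1.4, -2.2]
finger_gap: 0.0154
gripper_force: 60.9
```

```bash
python3 -c "
from h import *
go([.5551,.1364,.185],1.787)"
```

```text
shift [0.198  0.021  0.0101] turn -0.4204 now [ 0.4944 -0.0532  0.1951] z axis [ 0.001 -0.001 -1.   ] curyaw 1.367 clock 8.55 q7 -0.3
```

>>> {"op": "tcp_steps", "data": {"offsets": [{"d":[0.03, 0.003, 0.01], "yaw":-0.1}, {"d":[0.06, 0.006, 0.01], "yaw":-0.2}, {"d":[0.09, 0.009, 0.01], "yaw":-0.3}, {"d":[0.13, 0.014, 0.01], "yaw":-0.42}, {"d":[0.165, 0.017, 0.01], "yaw":-0.42}, {"d":[0.198, 0.021, 0.01], "yaw":-0.42}, {"d":[0.198, 0.021, 0.01], "yaw":-0.42}, {"d":[0.198, 0.021, 0.01], "yaw":-0.42}, {"d":[0.198, 0.021, 0.01], "yaw":-0.42}]}}

```text
clock: 9.3
eef_pos: [0.5541, 0.1361, 0.1831]
tcp_rot: [-1.968, -2.447, 0.003]
wrist_force: [0.5, -0.5, -1.1]
finger_gap: 0.0152
gripper_force: 60.7
```

Run:
```python
from h import *
go([.5551,.1364,.0904],1.787)
s=env.sense();e=s['eef_pos'];
S=eyes.camera("side");print("pred tip",proj(S,[e-[0,0,.0804]]),"mouth",proj(S,[[.5551,.1364,.058]]))
cv2.imwrite('pics/c7.png',cv2.resize(S['color'][230:320,280:370,::-1],None,fx=6,fy=6,interpolation=cv2.INTER_CUBIC))
```

```text
shift [0.0001 0.0012 0.0927] turn -0.0 now [0.5541 0.1361 0.1831] z axis [-0.002 -0.    -1.   ] curyaw 1.787 clock 9.3 q7 -0.33
pred tip [[322.63816828 281.64907698]] mouth [[322.47686736 298.60341744]]
```

View pics/c7.png

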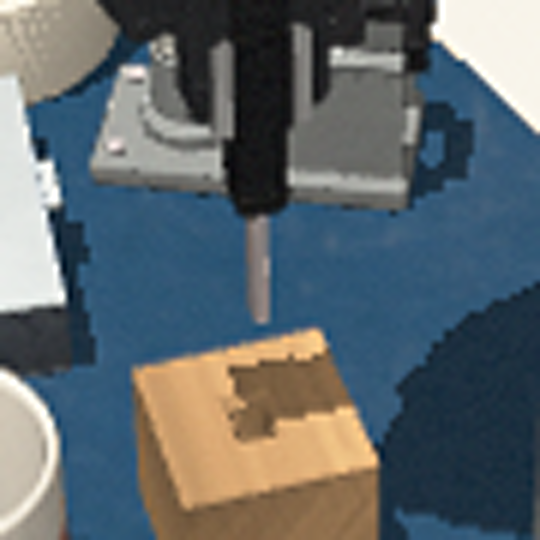

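The tip is at (323.6,282.9) against a predicted (322.6,281.6). The offset matches the earlier one, so the tool hasn't slipped. The block is clear, so I'm lowering in stages.

>>> {"op": "tcp_steps", "data": {"offsets": [{"d":[0, 0.001, 0.015]}, {"d":[0, 0.001, 0.03]}, {"d":[0, 0.001, 0.042]}, {"d":[0, 0.001, 0.05]}, {"d":[0, 0.001, 0.057]}, {"d":[0, 0.001, 0.057]}]}}

```text
clock: 9.85
eef_pos: [0.5552, 0.1362, 0.1261]
tcp_rot: [-1.969, -2.447, 0.002]
wrist_force: [-0.5, -0.4, -1.6]
finger_gap: 0.0153
gripper_force: 60.7
```

```bash
python3 -c "
from h import *
go([.5551,.1364,.0904],1.787)"
```

```text
shift [0.0002 0.     0.0357] turn -0.0007 now [0.5552 0.1362 0.1261] z axis [-0.002 -0.    -1.   ] curyaw 1.786 clock 9.85 q7 -0.37
```

>>> {"op": "tcp_steps", "data": {"offsets": [{"d":[0, 0, 0.01]}, {"d":[0, 0, 0.02]}, {"d":[0, 0, 0.03]}, {"d":[0, 0, 0.035]}, {"d":[0, 0, 0.035]}, {"d":[0, 0, 0.035]}]}}

```text
clock: 10.35
eef_pos: [0.5556, 0.1368, 0.092]
tcp_rot: [-1.968, -2.448, 0.0]
wrist_force: [-0.3, 0.1, -0.5]
finger_gap: 0.0156
gripper_force: 60.9
```

```bash
python3 -c "
from h import *
go([.5551,.1364,.0904],1.787)"
```

```text
shift [-0.0003 -0.0006  0.0016] turn -0.0 now [0.5556 0.1368 0.092 ] z axis [-0.001  0.    -1.   ] curyaw 1.787 clock 10.35 q7 -0.4
```

>>> {"op": "tcp_steps", "data": {"offsets": [{"d":[0, 0, 0.001]}, {"d":[0, 0, 0.0015]}, {"d":[0, 0, 0.0015]}]}}

```text
clock: 10.6
eef_pos: [0.5558, 0.1367, 0.0909]
tcp_rot: [1.969, 2.448, 0.0]
wrist_force: [-0.2, -0.6, -0.5]
finger_gap: 0.0153
gripper_force: 60.9
```

>>> {"op": "tcp_steps", "data": {"offsets": [{}, {}, {}, {}], "finger_gap": 0.04}}

```text
clock: 10.93
eef_pos: [0.5558, 0.1367, 0.0909]
tcp_rot: [1.969, 2.448, 0.0]
wrist_force: [-0.1, 0.4, -0.5]
finger_gap: 0.0402
gripper_force: 0.0
```

>>> {"op": "tcp_steps", "data": {"offsets": [{"d":[0, 0, -0.02]}, {"d":[0, 0, -0.04]}, {"d":[0, 0, -0.07]}, {"d":[0, 0, -0.11]}, {"d":[0, 0, -0.11]}, {"d":[0, 0, -0.11]}]}}

```text
clock: 11.43
eef_pos: [0.5567, 0.1369, 0.203]
tcp_rot: [1.968, 2.446, 0.004]
wrist_force: [-0.4, -0.0, -0.6]
finger_gap: 0.0397
gripper_force: 0.0
```

```bash
python3 -c "
from h import *
go([.5677+.0001,-.0673,.22],-.204)"
```

```text
shift [-0.2019 -0.0328 -0.0171] turn -1.151 now [0.5567 0.1369 0.203 ] z axis [ 0.004  0.    -1.   ] curyaw 1.787 clock 11.43 q7 -0.32
```

>>> {"op": "tcp_steps", "data": {"offsets": [{"d":[-0.03, -0.005, -0.017], "yaw":-0.125}, {"d":[-0.06, -0.01, -0.017], "yaw":-0.25}, {"d":[-0.1, -0.016, -0.017], "yaw":-0.375}, {"d":[-0.14, -0.023, -0.017], "yaw":-0.5}, {"d":[-0.17, -0.028, -0.017], "yaw":-0.625}, {"d":[-0.202, -0.033, -0.017], "yaw":-0.75}, {"d":[-0.202, -0.033, -0.017], "yaw":-0.875}, {"d":[-0.202, -0.033, -0.017], "yaw":-1}, {"d":[-0.202, -0.033, -0.017], "yaw":-1.15}, {"d":[-0.202, -0.033, -0.017], "yaw":-1.15}], "finger_gap": 0.06, "grip_force": 40}}

```text
clock: 12.27
eef_pos: [0.5663, -0.068, 0.2168]
tcp_rot: [-0.31, -3.125, -0.001]
wrist_force: [-1.1, -0.6, -0.6]
finger_gap: 0.06
gripper_force: 0.0
```

>>> {"op": "tcp_steps", "data": {"offsets": [{}, {}, {}]}}

```text
clock: 12.52
eef_pos: [0.5666, -0.0677, 0.2174]
tcp_rot: [-0.325, -3.124, -0.0]
wrist_force: [0.1, 0.8, 0.1]
finger_gap: 0.0601
gripper_force: 0.0
```

Run:
```python
from h import *
go([.5678,-.0673,.070],-.204)
T=eyes.camera("top");S=eyes.camera("side")
cv2.imwrite('pics/c8.png',np.hstack([cv2.resize(c['color'][y:y+90,x:x+66,::-1],None,fx=6,fy=6,interpolation=cv2.INTER_CUBIC) for c,x,y in((S,280,180),(S,290,250))]))
```

```text
shift [-0.0012  0.0006  0.1474] turn -0.0032 now [ 0.5666 -0.0677  0.2174] z axis [-0.001  0.    -1.   ] curyaw 2.934 clock 12.52 q7 1.12
```

View pics/c8.png

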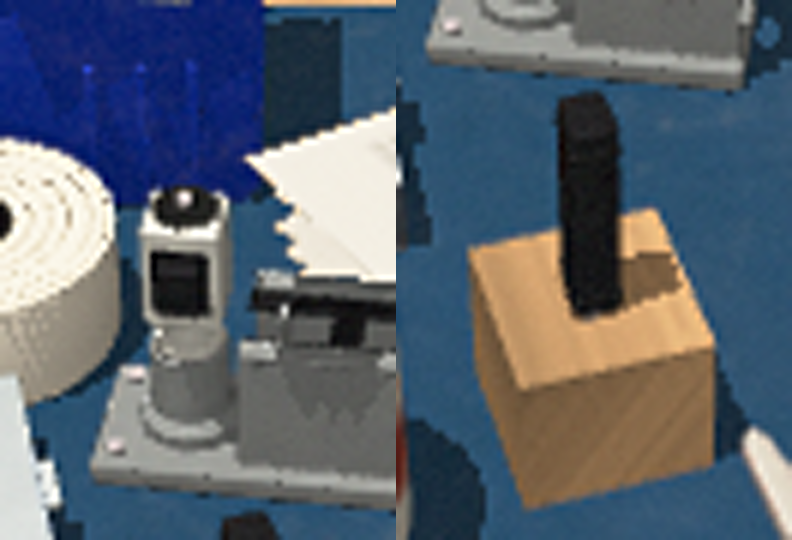

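The tool stands seated in its block, upright with the shoulder on top, and the clip is out. Descending round the head.

>>> {"op": "tcp_steps", "data": {"offsets": [{"d":[-0.001, 0.0006, 0.03]}, {"d":[-0.001, 0.0006, 0.06]}, {"d":[-0.001, 0.0006, 0.09]}, {"d":[-0.001, 0.0006, 0.12]}, {"d":[-0.001, 0.0006, 0.14]}, {"d":[-0.001, 0.0006, 0.148]}, {"d":[-0.001, 0.0006, 0.148]}, {"d":[-0.001, 0.0006, 0.148]}]}}

```text
clock: 13.28
eef_pos: [0.5684, -0.0671, 0.0706]
tcp_rot: [0.321, 3.125, 0.0]
wrist_force: [0.5, 0.4, 0.7]
finger_gap: 0.0601
gripper_force: 0.0
```

>>> {"op": "tcp_steps", "data": {"offsets": [{}, {}, {}, {}, {}], "finger_gap": 0.02, "grip_force": 40}}

```text
clock: 13.7
eef_pos: [0.5686, -0.0685, 0.0715]
tcp_rot: [0.323, 3.123, -0.003]
wrist_force: [-5.9, -5.5, 17.4]
finger_gap: 0.0275
gripper_force: 40.9
```

```bash
python3 -c "
from h import *
go([.5678,-.0673,.069],-.204)
s=env.sense();print(s['wrist_force']@Ro.from_euler('z',-.204).as_matrix())"
```

```text
shift [0.001  0.001  0.0025] turn -0.0024 now [ 0.5686 -0.0685  0.0715] z axis [ 0.002 -0.002 -1.   ] curyaw 2.935 clock 13.7 q7 0.99
[-4.69112629 -6.57849518 17.41885958]
```

The squeeze holds at 27.5 mm and 41 N, so the button is pressed. A small side load of about 6 N is worth easing by 1 mm while lifting.

>>> {"op": "tcp_steps", "data": {"offsets": [{"d":[0.0005, -0.0005, -0.003]}, {"d":[0.001, -0.001, -0.006]}, {"d":[0.001, -0.001, -0.012]}, {"d":[0.001, -0.001, -0.018]}, {"d":[0.001, -0.001, -0.024]}, {"d":[0.001, -0.001, -0.024]}], "grip_force": 50}}

```text
clock: 14.2
eef_pos: [0.5684, -0.0685, 0.0958]
tcp_rot: [0.322, 3.121, 0.0]
wrist_force: [9.7, -1.0, -4.6]
finger_gap: 0.0277
gripper_force: 49.9
```

```bash
python3 -c "
from h import *
go([.5678,-.0673,.1615],-.204)
s=env.sense();print(s['wrist_force']@Ro.from_euler('z',-.204).as_matrix())"
```

```text
shift [ 0.0006  0.0011 -0.0657] turn -0.0019 now [ 0.5684 -0.0685  0.0958] z axis [ 0.004 -0.    -1.   ] curyaw 2.936 clock 14.2 q7 1.02
[ 9.64549441  1.0181223  -4.56268228]
```

>>> {"op": "tcp_steps", "data": {"offsets": [{"d":[-0.0006, 0, -0.008]}, {"d":[-0.0006, 0, -0.016]}, {"d":[-0.0006, 0, -0.024]}, {"d":[-0.0006, 0, -0.032]}, {"d":[-0.0006, 0, -0.04]}, {"d":[-0.0006, 0, -0.048]}, {"d":[-0.0006, 0, -0.056]}, {"d":[-0.0006, 0, -0.056]}, {"d":[-0.0006, 0, -0.056]}]}}

```text
clock: 14.95
eef_pos: [0.5683, -0.0685, 0.1507]
tcp_rot: [0.322, 3.122, 0.0]
wrist_force: [9.1, -0.6, -5.0]
finger_gap: 0.0274
gripper_force: 50.1
```

```bash
python3 -c "
from h import *
go([.5678,-.0673,.1615],-.204)
s=env.sense();print(s['wrist_force']@Ro.from_euler('z',-.204).as_matrix())"
```

```text
shift [ 0.0007  0.0011 -0.0108] turn -0.0017 now [ 0.5683 -0.0685  0.1507] z axis [ 0.003 -0.    -1.   ] curyaw 2.936 clock 14.95 q7 1.07
[ 9.02834098  1.26290671 -5.04405572]
```

>>> {"op": "tcp_steps", "data": {"offsets": [{"d":[-0.0005, 0, -0.004]}, {"d":[-0.0005, 0, -0.008]}, {"d":[-0.0005, 0, -0.011]}, {"d":[-0.0005, 0, -0.012]}, {"d":[-0.0005, 0, -0.012]}]}}

```text
clock: 15.37
eef_pos: [0.5684, -0.0685, 0.1618]
tcp_rot: [0.322, 3.123, 0.001]
wrist_force: [8.0, 0.2, -8.6]
finger_gap: 0.0275
gripper_force: 52.1
```

```bash
python3 -c "
from h import *
go([.5678,-.0673,.1615],-.204)
s=env.sense();print(s['wrist_force']@Ro.from_euler('z',-.204).as_matrix())"
```

```text
shift [0.0008 0.0011 0.0003] turn -0.0015 now [ 0.5684 -0.0685  0.1618] z axis [ 0.002  0.    -1.   ] curyaw 2.936 clock 15.37 q7 1.08
[ 7.78978644  1.7724081  -8.56169371]
```

>>> {"op": "tcp_steps", "data": {"offsets": [{"d":[0, 0, -0.001]}, {"d":[0, 0, -0.001]}, {"d":[0, 0, -0.001]}]}}

```text
clock: 15.62
eef_pos: [0.5683, -0.0685, 0.162]
tcp_rot: [0.322, 3.124, 0.001]
wrist_force: [13.8, -0.6, -22.5]
finger_gap: 0.0275
gripper_force: 53.1
```

>>> {"op": "tcp_steps", "data": {"offsets": [{}, {}, {}, {}]}}

```text
clock: 15.95
eef_pos: [0.5682, -0.0685, 0.162]
tcp_rot: [0.322, 3.124, 0.001]
wrist_force: [15.6, 0.6, -22.9]
finger_gap: 0.0271
gripper_force: 53.1
```

Run:
```python
from h import *
S=eyes.camera("side")
print(proj(S,[[.5677,-.0678,.1175+.09]]))
cv2.imwrite('pics/c9.png',cv2.resize(S['color'][160:290,255:385,::-1],None,fx=4,fy=4,interpolation=cv2.INTER_CUBIC))
```

```text
[[309.2813804  176.52295444]]
```

View pics/c9.png

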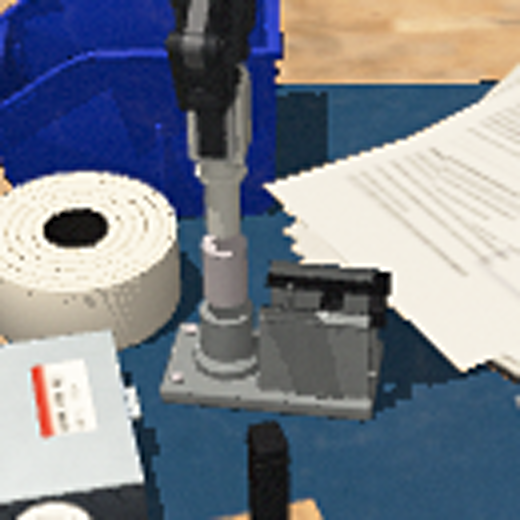

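The head (crop (215,130)) is held high with both mast sections drawn out. The TCP has stopped at 0.162, 90 mm above the start, with a steady 23 N reaction, so it is at the second stop. The clip is out and the tool is in its block.

```bash
python3 -c "
from cell import env, eyes, order
print(order.hand_in())"
```

```text
the job is handed in; nothing more can be done
None
```

The job is handed in at about 16 s: the clip was levered out to its stop, the pry tool is back in its block, and the monopod head is still gripped at the second, topmost stop. No verdict was returned.

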